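Unpin a slicing clamp and hold its sprung pusher open at the mark

TASK

The slicing clamp on the worktop is pinned shut. Pull the long locking pin straight up out of its guide tube and stand it in the mug, leaving the mug upright; then take the pusher by its crossbar handle, draw it back against its spring until the pointer on the pusher is level with the mark clip on the rail, and finish while still holding it there so that somebody can put the cheese in. Leave the other loose things on the worktop where they stand.

Things in the scene. Friction and masses are not known exactly. Their poses are not given: they have to be found in the camera images.
- clamp: Slicing clamp, fixed: wooden tray 260 (x) x 130 (y) x 18 mm with a steel rail along each long side (rail tops at z = 42 mm), a 73 mm high wooden fence across its far (+x) end and a dark spring tube outside the right (-y) rail. Origin: centre of its underside; z up, x along the rails, from the end near the robot to the fence. A 14 mm bore at its centre takes the pin.
- pusher (a joint): Sliding pusher on the clamp's tray: 0 = shut at its stop near the fence, grows in m as it is drawn along the clamp's -x (towards the robot), to 0.10. A spring pulls it shut with about 4 N at 0 and 10 N at 0.085; let go, it slides shut. The pin stops it after about 5 mm. It carries a face board, the pin's guide tube, the handle and the pointer; 0.35 kg.
- handle (a point): Centre of the pusher's handle: a dark wooden crossbar along the clamp's y, 86 long (y), 14 thick (x), 16 high (z) mm, centre 96 mm above the worktop, on two posts 36 mm either side of the centre. Axes as the clamp's; shut, it lies at (+42, 0) mm in the clamp's frame. Can be pinched from above across its thickness: all beside it (tube, board, fence) is under 74 mm high once the pin is out.
- pointer (a point): Tip of the small steel pointer at the left (+y) edge of the pusher, 47 mm above the worktop; it is a 4 mm thick finger that runs along y towards the left rail, and moves with the pusher. Axes as the clamp's.
- mark_edge (a point): Inner tip of the mark: a small dark steel clip fixed on the left (+y) rail, with an upright 4 mm thick blade across the rail (top 63 mm above the worktop). Axes as the clamp's; it lies 35 to 85 mm in front (clamp's -x) of the shut pointer. The pointer is level with the mark when both have the same x in the clamp's frame.
- pin: Locking pin, 152 mm long, 50 g: a 10 mm round steel rod with a 22 mm thick, 45 mm long dark wooden round head at the top. Origin at the centre of the foot of the rod, z along the pin to the head. At the start it stands upright at the centre of the clamp, foot 4 mm above the worktop, through the pusher's guide tube and foot plate (14 mm bore, tube top at 62 mm) into the tray.
- pin_head (a point): Point on the pin's axis 130 mm from its foot, the middle of the wooden head; at the start 134 mm above the worktop, 30 mm above the top of the handle bar beside it.
- mug: White ceramic mug with thin rings and a side handle, 94 mm high, 80 mm across without its handle, 276 g, loose, upright; hollow, clear inside width about 60 mm, inner floor 7 mm up. Origin at the underside in the middle of mug and handle together: the cup's axis lies 15 mm along +y from it, the handle points along -y.
- mug_mouth (a point): Centre of the mug's mouth, at rim height, 94 mm above its foot.
- glass: Empty drinking glass, 80 mm across, 91 mm high, loose, not to be used or moved; origin at the centre of its foot.
- tin: Food tin, 75 mm across, 110 mm high, loose, bystander; origin at the centre of its foot.
- garlic: Garlic bulb, 55 mm, loose, bystander; origin at its underside.
- timer: Wind-up kitchen timer, 66 mm across, 52 mm high, loose, bystander; origin at its underside.
Not all that is in view belongs to the job. Several things have the shape of the pin; the one meant has the colours described above.

How it is judged (in metres and radians):
On the way, in this order (a step that is already met when the one before it is completed fails the run):
1. the pin is pulled out: its foot is clear above the guide tube (z of pin in the frame of clamp above 0.07 m), for 0.1 s.
2. the pin stands in the mug, let go, mug upright (z of pin in the frame of mug between 0 and 0.045 m and horizontal distance between pin and mug_mouth below 0.04 m and angle between mug's own z axis and vertical below 0.15 rad and contact force between the fingers and pin below 0.2 N), for 0.3 s.
At the end, for the whole second after the job is handed in: The pusher's pointer is within 6 mm of the mark along the rail and at rest, held there by the gripper's fingers (contact force over 2 N); the pin stands in the mug, untouched (foot within 45 mm of the mug's underside and 40 mm of its axis), and the mug is upright within 0.15 rad (all of step 2 and x of pointer in the frame of mark_edge between -0.006 and 0.006 m and contact force between the fingers and pusher above 2 N and velocity of joint pusher between -0.02 and 0.02 m/s); the arm keeps its last pose, push and grip.
It fails at once if the glass is knocked away (moved more than 40 mm) (distance of glass from where it was at the start of the episode above 0.04 m).
It fails at once if the tin is knocked away (moved more than 40 mm) (distance of tin from where it was at the start of the episode above 0.04 m).
It fails at once if the garlic is knocked away (moved more than 40 mm) (distance of garlic from where it was at the start of the episode above 0.04 m).
It fails at once if the timer is knocked away (moved more than 40 mm) (distance of timer from where it was at the start of the episode above 0.04 m).
It also fails if it takes over 50 s, if anything falls off the work surface, if the arm or the gripper's body presses on something with over 40 N, if the wrist force passes 120 N, or if a joint passes its speed limit or range.

ROBOT

A 7-joint arm with a two-finger parallel gripper is mounted at the origin on a cart in front of the work surface, level with it; the furniture and walls round the work are solid. World frame = base frame: x ahead of the robot, y to its left, z up, the work surface at z = 0. Lengths are in mm, angles in rad, forces in N, time in s.
With the tool pointing down it reaches from about 425 to 875 mm from the base axis. Payload 8.4 kg.
Tool frame: the origin (TCP) lies at the very end of the fingers, on their centre line; the grasp point (between the pads) lies 19 mm behind it; z points along the fingers, y is the line along which they close (so a half turn about z gives the same grasp; the last joint's range is limited). The gripper opens to 87 mm and grips with 3 to 60 N. Pads are 19 mm wide; open, the fingers measure 117 mm over their backs; the gripper's body (75 mm by 190 mm) begins 51 mm behind the grasp point.
Start: joints at [-1.343, 0.333, 0.04, 1.465, -0.013, 1.343, -0.059], TCP at [208.66, 615.569, 222.546] pointing down, gripper open.
Joint ranges: [-2.58, 2.58], [-0.38, 2.09], [-1.3, 1.39], [0.25, 2.4], [-1.5, 4.64], [0.08, 2.09], [-2.65, 2.65]. Speed limits (rad/s): [2.22, 2.22, 2.79, 2.79, 3.14, 3.14, 3.14].

INTERFACE

Orientations are given as a 3x3 rotation matrix whose columns are the frame's x, y, z axes.
In Python, from plant import env, imaging, order gives the robot as it stands. The module is installed in compiled form; this text tells all that it offers.
- The arm moves only by the shell command python3 -m handwheel FILE [OPENING] [FORCE], which reads ROWS from the file FILE. ROWS is a JSON object whose key "offsets" holds a list of rows, 1 to 5 of them, each of 6 numbers: dx, dy, dz in mm, then a rotation vector rx, ry, rz in rad; each row is the pose to reach, as a shift and turn from the pose commanded when the command began, along the tool's axes at that moment; what a row does not reach only later rows make up. A row lasts 1/12 s, in which the tool goes at most 41.7 mm and 0.125 rad, less where a joint would pass 70% of its speed; a pose out of reach is approached as far as the arm can. OPENING is the finger opening in mm, set as the command begins (- or left out keeps the last). The fingers move at their own pace and stop on an object; FORCE is the grip in N (left out, the last holds). Time passes only in rows, so rows that do not move let the fingers close. It prints the time, the measured TCP pose, the force, the opening and the grip force at its end. Input that does not fit is refused with a message, and nothing moves.
- env.observe(): the state, without advancing time (a new reading comes with each control period).
- imaging.read_camera(name): name is "scene" or "top" or "wrist"; returns a dict with "color" (400x640x3 uint8, red, green, blue), "range_z" (400x640 float32, mm along the optical axis (not along the pixel's ray), 0 where there is no reading), "mtx" (3x3 intrinsics, pixels), "dist_coeffs" ([k1, k2, p1, p2, k3] as OpenCV has them; the pictures are not rectified), "xyz" and "attitude" of the camera in the world. Camera axes: x right, y down, z forward; pixel columns grow to the right and rows downward; lengths in mm; the calibration is good to about 2 mm. A picture is of the moment at which its call begins.
- order.hand_in(): hands the job in; it is judged then, once.
The state is a dict: "time_s": time; "q": joint angles; "qd": joint speeds; "joint_torque": joint torques, N m; "position": TCP position; "eef_rot": TCP orientation; "contact_force": force on the tool from outside, world axes, zero at the start; "ft_torque": the same for the moment, N m; "width": finger opening in mm; "grip_force": force on a finger pad.
Only numpy, scipy, OpenCV 4.12 (cv2) and the standard library are available. Lean on these libraries where they do the work, as an engineer would, in place of code of your own. Each camera call takes 0.05 s, during which the arm holds its last target. There are 200 camera calls.

## Working session

There is one attempt and no reset: what is moved stays moved. The work goes in short steps, Python scripts to look and compute and a shell command to move; the robot and the scene stay as the last step left them, time stands still between calls to the robot, and variables do not carry over. Pictures are saved under pics/ and viewed, at most 10 in all, crops included, and the job is handed in when it is done.

```bash
mkdir -p pics
cat > h.py <<'E'
import numpy as np, cv2
from plant import env, imaging, order
def grab(n,save=None):
    c=imaging.read_camera(n)
    if save: cv2.imwrite('pics/'+save,c['color'][:,:,::-1])
    np.savez('/tmp/'+n+'.npz',**{k:np.array(v) for k,v in c.items()})
    return c
def load(n): return dict(np.load('/tmp/'+n+'.npz'))
def ray(c,u,v):
    p=cv2.undistortPoints(np.array([[[u,v]]],float),np.array(c['mtx']),np.array(c['dist_coeffs']))[0,0]
    return np.array(c['attitude'])@np.array([p[0],p[1],1.])
def dep(c,u,v):
    return np.array(c['xyz'])+ray(c,u,v)*c['range_z'][v,u]
def atz(c,u,v,z):
    r=ray(c,u,v);o=np.array(c['xyz']);return o+r*(z-o[2])/r[2]
def tri(c1,p1,c2,p2):
    a,b=ray(c1,*p1),ray(c2,*p2);o1,o2=np.array(c1['xyz']),np.array(c2['xyz'])
    s=np.linalg.lstsq(np.stack([a,-b],1),o2-o1,rcond=None)[0]
    x,y=o1+a*s[0],o2+b*s[1];return (x+y)/2,np.linalg.norm(x-y)
def cloud(c):
    h,w=c['range_z'].shape
    g=np.stack(np.meshgrid(np.arange(w),np.arange(h)),-1).reshape(-1,1,2).astype(float)
    p=cv2.undistortPoints(g,np.array(c['mtx']),np.array(c['dist_coeffs'])).reshape(h,w,2)
    d=c['range_z'];X=np.dstack([p,np.ones((h,w))])*d[...,None]
    return X@np.array(c['attitude']).T+np.array(c['xyz'])
E
python3 - <<'E'
from h import *
a=grab('scene');b=grab('top')
cv2.imwrite('pics/a.png',cv2.resize(np.vstack([a['color'],b['color']])[:,:,::-1],(480,600)))
for n,c in(('scene',a),('top',b)):
    cv2.imwrite(f'pics/{n}1.png',c['color'][:,:,::-1]); print(n,c['xyz'],np.round(c['attitude'],3).tolist(),np.array(c['mtx'])[0,0])
s=env.observe();print(np.round(s['eef_rot'],3).tolist(),s['position'],s['time_s'],s['width'])
E
```

```text
scene [-321.33658527 -894.1159044   667.18419856] [[0.754, -0.272, 0.598], [-0.657, -0.3, 0.692], [-0.009, -0.914, -0.405]] 467.35196167947765
top [ 382.53538592   68.80009162 1583.18188808] [[0.0, -0.995, 0.098], [-1.0, -0.001, -0.013], [0.013, -0.098, -0.995]] 435.4163102415614
[[-0.947, 0.321, -0.0], [0.321, 0.947, -0.001], [-0.0, -0.002, -1.0]] [208.5656962  615.16706094 221.72418698] 0.1 87.09894157089019
```

View pics/top1.png

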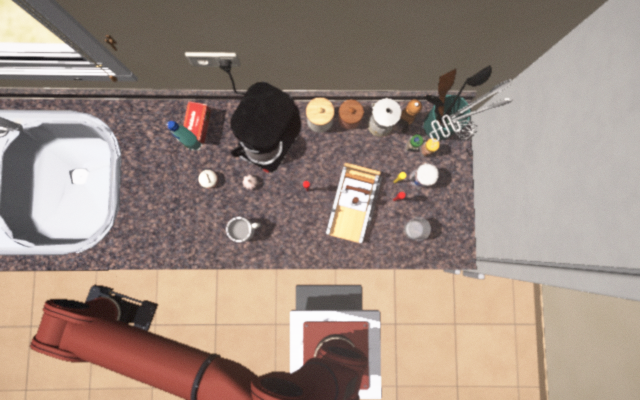

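View pics/scene1.png

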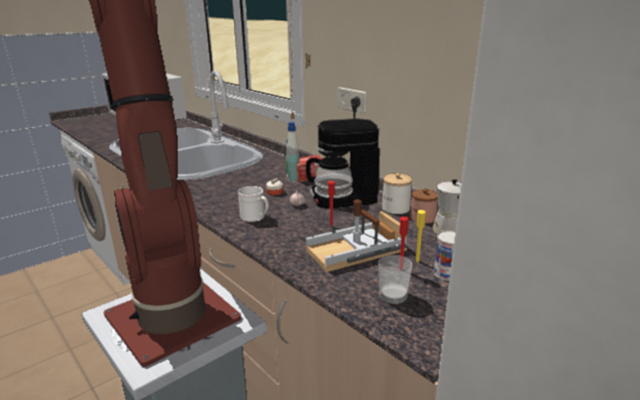

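The top view shows the clamp around (355,203) with the dark pin head near (354,201). The mug is at (239,229) with its handle to the right (-y), the garlic at (250,182), the timer at (208,178), the tin at (426,175) and the glass at (417,229). The decoy pins are at (307,184), (400,196) and (402,176). In the scene view the pin head is near (357,208) and the mug near (250,203).

Run:
```python
from h import *
b=load('top');a=load('scene')
A=cv2.resize(b['color'][155:250,320:385],None,fx=6,fy=6,interpolation=cv2.INTER_CUBIC)
B=cv2.resize(a['color'][175:275,300:410],None,fx=3.6,fy=3.6,interpolation=cv2.INTER_CUBIC)
H=np.zeros((600,800,3),np.uint8);H[:A.shape[0],:A.shape[1]]=A;H[:B.shape[0],395:395+B.shape[1]]=B
cv2.imwrite('pics/crop1.png',H[:,:,::-1])
P=cloud(b)
def seg(n,r,zmin,zmax):
    q=P[r[0]:r[1],r[2]:r[3]].reshape(-1,3);q=q[(q[:,2]>zmin)&(q[:,2]<zmax)]
    print(n,len(q),'mean',q.mean(0).round(),'min',q.min(0).round(),'max',q.max(0).round())
    return q
seg('mugrim',(205,250,215,265),84,110);seg('mug',(205,250,215,265),20,110)
seg('glass',(215,245,400,435),60,110);seg('tin',(155,195,412,445),90,130)
seg('garlic',(170,195,240,262),15,80);seg('timer',(165,192,195,222),20,80)
for n,r in(('redL',(176,195,300,315)),('redR',(188,205,392,410)),('yel',(168,184,394,410))): seg(n,r,60,300)
seg('pinhead',(190,210,343,366),110,200)
q=seg('tray',(160,246,322,386),8,200)
h=(q[:,2]<60)
r=cv2.minAreaRect(q[q[:,2]<120][:,:2].astype(np.float32));print(r)
print(dep(b,354,201),dep(b,355,230))
```

```text
mugrim 112 mean [439. 327.  93.] min [399. 270.  84.] max [477. 374. 103.]
mug 294 mean [440. 329.  70.] min [399. 261.  20.] max [477. 374. 103.]
glass 145 mean [ 441. -294.   81.] min [ 399. -324.   60.] max [ 479. -245.  100.]
tin 388 mean [ 625. -311.  109.] min [ 589. -348.   90.] max [ 663. -275.  118.]
garlic 185 mean [608. 304.  37.] min [582. 276.  17.] max [636. 333.  61.]
timer 272 mean [618. 453.  40.] min [588. 424.  20.] max [649. 485.  60.]
redL 39 mean [583.  99. 149.] min [574.  91.  67.] max [593. 108. 158.]
redR 51 mean [ 548. -215.  142.] min [ 538. -227.   67.] max [ 557. -206.  160.]
yel 54 mean [ 613. -218.  139.] min [ 604. -229.   62.] max [ 624. -211.  158.]
pinhead 42 mean [532. -64. 153.] min [523. -75. 118.] max [543. -54. 163.]
tray 3026 mean [534. -70.  36.] min [ 382. -185.    8.] max [692.  45. 163.]
((537.0632934570312, -69.80152130126953), (310.33251953125, 230.36231994628906), 0.12932153046131134)
[526.70690657 -58.39958898 150.54087686] [435.38115636 -73.05636525  17.32348857]
```

View pics/crop1.png

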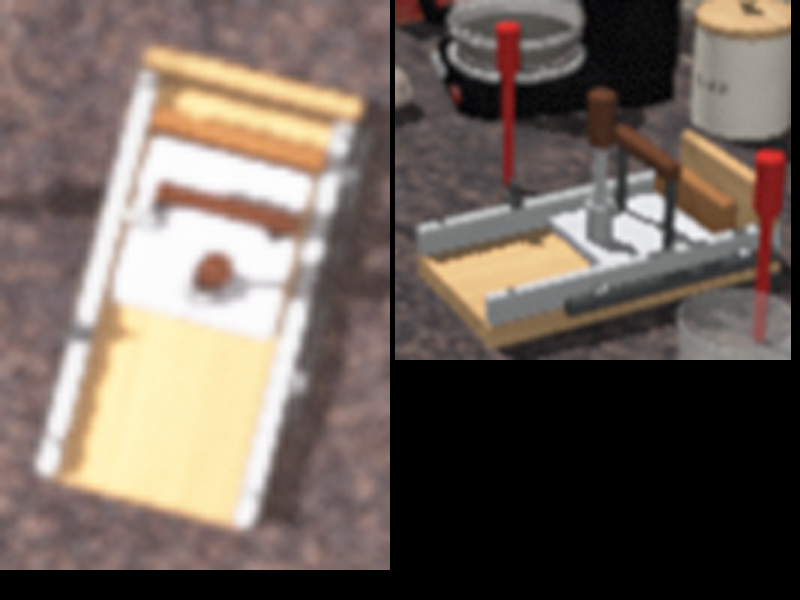

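The crop shows the brown pin head at top px ≈(355.5,200.3) and scene px ≈(357.5,201). The handle bar is behind it, and the mark clip is on the left rail near top px (333.5,210). Next I triangulate the pin and start moving over.

```bash
python3 - <<'E'
from h import *
b=load('top');a=load('scene')
print('pin top',tri(b,(355.5,200.3),a,(357.5,200.8)))
print('clip',tri(b,(333.3,210),a,(333,226)))
E
R='' ; echo '{"offsets": [[-28, -29, -5, 0, 0, 0], [-56, -58, -10, 0, 0, 0], [-84, -87, -15, 0, 0, 0], [-112, -116, -20, 0, 0, 0], [-140, -145, -25, 0, 0, 0]]}' > next.json && python3 -m handwheel next.json 87
echo '{"offsets": [[-28, -29, -5, 0, 0, 0], [-56, -58, -10, 0, 0, 0], [-84, -87, -15, 0, 0, 0], [-112, -116, -20, 0, 0, 0], [-140, -145, -25, 0, 0, 0]]}' > next.json && python3 -m handwheel next.json
echo '{"offsets": [[-28, -29, -5, 0, 0, 0], [-56, -58, -10, 0, 0, 0], [-84, -87, -15, 0, 0, 0], [-112, -116, -20, 0, 0, 0], [-140, -145, -25, 0, 0, 0]]}' > next.json && python3 -m handwheel next.json
echo '{"offsets": [[-26, -27, 0, 0, 0, 0], [-50, -50, 0, 0, 0, 0], [-50, -50, 0, 0, 0, 0]]}' > next.json && python3 -m handwheel next.json
python3 - <<'E'
from h import *
c=grab('wrist','w1.png');print(c['xyz'],np.round(c['attitude'],2).tolist())
s=env.observe();print(np.round(s['eef_rot'],3).tolist(),s['position'],s['q'])
E
```

```text
pin top (array([530.57419352, -64.79706194, 156.47678201]), np.float64(5.74615714441535))
clip (array([505.1813618 ,   5.43140878,  61.7843611 ]), np.float64(3.555723752858902))
time_s: 0.52
position: [295.1, 431.3, 247.3]
eef_rot: [[-0.947, 0.321, -0.0], [0.321, 0.947, -0.001], [0.0, -0.001, -1.0]]
contact_force: [0.7, -0.3, 0.7]
width: 86.8
grip_force: 0.0
time_s: 0.93
position: [381.0, 249.0, 272.6]
eef_rot: [[-0.947, 0.321, -0.0], [0.321, 0.947, 0.0], [0.0, 0.0, -1.0]]
contact_force: [1.7, 0.0, -0.0]
width: 87.3
grip_force: 0.0
time_s: 1.35
position: [467.0, 66.6, 297.8]
eef_rot: [[-0.947, 0.321, 0.0], [0.321, 0.947, 0.0], [0.0, 0.0, -1.0]]
contact_force: [0.6, 1.3, -0.3]
width: 87.0
grip_force: 0.0
time_s: 1.6
position: [499.6, -1.7, 297.8]
eef_rot: [[-0.944, 0.329, 0.001], [0.329, 0.944, -0.002], [-0.002, -0.001, -1.0]]
contact_force: [-1.1, 0.1, -0.1]
width: 87.1
grip_force: 0.0
[425.10548463  25.36026643 460.33106889] [[0.33, 0.91, 0.27], [0.94, -0.31, -0.1], [-0.0, 0.29, -0.96]]
[[-0.945, 0.327, 0.0], [0.327, 0.945, -0.001], [-0.0, -0.001, -1.0]] [498.67496661   1.63032227 297.45435124] [-0.76057254 -0.04253533  0.65506576  1.73181566  0.02711583  1.44366207
  1.12825498]
```

View pics/w1.png

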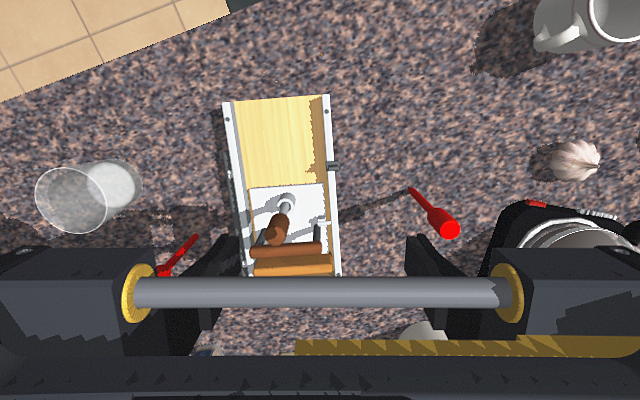

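The wrist view shows the pin head around (277,237), the mark clip at (333,166), the pointer near (322,222) and the rails from (327,95) to (340,275) and (226,103) to (248,275). I'll fit the clamp frame from the depth.

Run:
```python
from h import *
c=load('wrist');P=cloud(c);a=load('scene');b=load('top')
def pts(r,z0,z1):
    q=P[r[0]:r[1],r[2]:r[3]].reshape(-1,3);return q[(q[:,2]>z0)&(q[:,2]<z1)]
for n,r in (('left',(95,240,320,345)),('right',(100,240,220,245))):
    q=pts(r,39,45);vx,vy,x,y=cv2.fitLine(q[:,:2].astype(np.float32),cv2.DIST_HUBER,0,.01,.01).ravel()
    print(n,len(q),np.degrees(np.arctan2(vy,vx)),x,y,q[:,2].mean(), q.min(0).round(1))
q=pts((85,280,215,345),12,47);print('rect',cv2.minAreaRect(q[:,:2].astype(np.float32)))
h=pts((200,265,255,300),110,165);top=h[h[:,2]>150];print('head',len(h),h.mean(0),h.max(0),h.min(0),len(top),top.mean(0) if len(top) else 0)
k=pts((150,185,325,345),48,70);print('clip',len(k),k.mean(0),k.min(0),k.max(0))
k=pts((212,232,312,336),44,52);print('pointer',len(k),k.mean(0),k.min(0),k.max(0))
k=pts((235,262,245,325),95,112);print('handle',len(k),k.mean(0),k.min(0),k.max(0))
cr=cv2.resize(c['color'][85:285,210:360],None,fx=3.9,fy=3,interpolation=cv2.INTER_CUBIC)
cr=cv2.resize(c['color'][85:280,215:355],None,fx=3,fy=3,interpolation=cv2.INTER_CUBIC)
cv2.imwrite('pics/crop2.png',cr[:,:,::-1])
```

```text
left 1075 -14.883565 507.3779 6.2364388 42.397418291119756 [422.  -33.7  39.2]
right 1016 -15.618339 465.35245 -106.20745 42.36948507093302 [ 390.5 -136.8   39. ]
rect ((524.5344848632812, -66.25738525390625), (146.5332794189453, 248.1165008544922), 75.14018249511719)
head 610 [529.02307647 -59.4547449  147.15480971] [542.86144708 -51.15795885 158.61116888] [521.35025788 -72.46270464 115.8259244 ] 374 [531.03039952 -61.09331322 155.82334311]
clip 103 [504.59471784   9.291355    54.78610515] [ 4.98855156e+02 -1.64596855e-01  4.80183179e+01] [512.64032855  17.1941869   64.88396309]
pointer 104 [573.46634541 -27.15843495  48.5676429 ] [565.41570077 -42.84430806  44.01280891] [588.66497543  -7.09559298  51.82905036]
handle 932 [571.19560732 -71.50661628 103.18457224] [ 556.24182312 -114.40245497   95.00526629] [588.6984033  -30.8738925  106.62336369]
```

View pics/crop2.png

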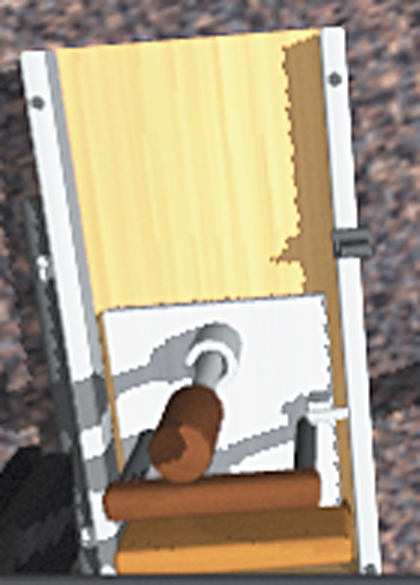

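Clamp yaw is about -15.2° and the pin is at about (531,-62), with its head top at 156. The handle at (571.3,-72) is 42 mm ahead of the pin, as given. Next I move over the pin and down.

```bash
echo '{"offsets": [[-27, -26, 0, 0, 0, 0], [-51, -49.5, 0, 0, 0, 0], [-51, -49.5, 40, 0, 0, 0], [-51, -49.5, 80, 0, 0, 0], [-51, -49.5, 110, 0, 0, 0]]}' > next.json && python3 -m handwheel next.json | head -2
echo '{"offsets": [[0, 0, 0, 0, 0, 0], [0, 0, 0, 0, 0, 0]]}' > next.json && python3 -m handwheel next.json|head -3
python3 - <<'E'
from h import *
c=grab('wrist');P=cloud(c);b=grab('top');Q=cloud(b)
for n,X in(('w',P),('t',Q)):
    q=X.reshape(-1,3);m=(abs(q[:,0]-531)<22)&(abs(q[:,1]+62)<22)&(q[:,2]>118)&(q[:,2]<165);q=q[m];print(n,len(q),q.mean(0) if len(q) else 0, q.min(0) if len(q) else 0,q.max(0) if len(q) else 0)
s=env.observe();print(np.round(s['eef_rot'],3).tolist(),s['position'])
E
```

```text
time_s: 2.07
position: [529.5, -57.2, 184.8]
time_s: 2.23
position: [529.5, -57.0, 187.0]
eef_rot: [[-0.947, 0.32, -0.003], [0.32, 0.947, -0.0], [0.003, -0.001, -1.0]]
w 1337 [528.50130353 -60.79905144 148.98363393] [520.96105027 -72.89487482 118.17449942] [542.18672555 -51.29221201 158.47075394]
t 0 0 0 0
[[-0.947, 0.32, 0.002], [0.32, 0.947, 0.0], [-0.002, 0.001, -1.0]] [531.50445329 -57.38967612 189.55982347]
```

```bash
echo '{"offsets": [[-2, -4, 20, 0, 0, 0], [-2, -4, 50, 0, 0, 0], [-2, -4, 73, 0, 0, 0], [-2, -4, 73, 0, 0, 0]]}' > next.json && python3 -m handwheel next.json 
echo '{"offsets": [[0, 0, 0, 0, 0, 0], [0, 0, 0, 0, 0, 0], [0, 0, 0, 0, 0, 0], [0, 0, 0, 0, 0, 0], [0, 0, 0, 0, 0, 0]]}' > next.json && python3 -m handwheel next.json 5 25
echo '{"offsets": [[0, 0, 0, 0, 0, 0], [0, 0, 0, 0, 0, 0], [0, 0, 0, 0, 0, 0], [0, 0, 0, 0, 0, 0], [0, 0, 0, 0, 0, 0]]}' > next.json && python3 -m handwheel next.json
```

```text
time_s: 2.67
position: [530.1, -61.6, 113.0]
eef_rot: [[-0.947, 0.32, -0.003], [0.32, 0.947, -0.0], [0.003, -0.001, -1.0]]
contact_force: [-1.2, -0.1, -0.1]
width: 86.6
grip_force: 0.0
time_s: 3.08
position: [531.8, -62.3, 115.7]
eef_rot: [[-0.947, 0.321, 0.002], [0.321, 0.947, 0.0], [-0.002, 0.001, -1.0]]
contact_force: [-0.3, 0.2, -0.4]
width: 61.9
grip_force: 0.0
time_s: 3.5
position: [531.1, -62.3, 114.5]
eef_rot: [[-0.947, 0.321, -0.0], [0.321, 0.947, -0.0], [0.0, -0.0, -1.0]]
contact_force: [-0.0, -0.3, -0.1]
width: 28.1
grip_force: 0.0
```

```bash
echo '{"offsets": [[0, 0, 0, 0, 0, 0], [0, 0, 0, 0, 0, 0], [0, 0, 0, 0, 0, 0]]}' > next.json && python3 -m handwheel next.json
echo '{"offsets": [[0, 0, -15, 0, 0, 0], [0, 0, -30, 0, 0, 0], [0, 0, -50, 0, 0, 0], [0, 0, -70, 0, 0, 0], [0, 0, -90, 0, 0, 0]]}' > next.json && python3 -m handwheel next.json
echo '{"offsets": [[0, 0, -20, 0, 0, 0], [0, 0, -40, 0, 0, 0], [0, 0, -55, 0, 0, 0], [0, 0, -55, 0, 0, 0]]}' > next.json && python3 -m handwheel next.json
```

```text
time_s: 3.75
position: [531.1, -62.4, 114.5]
eef_rot: [[-0.947, 0.321, -0.0], [0.321, 0.947, -0.0], [0.0, -0.0, -1.0]]
contact_force: [0.1, -1.2, 0.5]
width: 21.5
grip_force: 25.0
time_s: 4.17
position: [530.8, -62.4, 205.3]
eef_rot: [[-0.947, 0.321, -0.0], [0.321, 0.947, -0.0], [0.0, -0.0, -1.0]]
contact_force: [0.1, 0.2, -1.8]
width: 21.4
grip_force: 25.0
time_s: 4.5
position: [532.4, -62.6, 262.5]
eef_rot: [[-0.947, 0.321, 0.004], [0.321, 0.947, 0.001], [-0.004, 0.002, -1.0]]
contact_force: [-0.4, -0.1, 0.4]
width: 21.4
grip_force: 25.0
```

```bash
echo '{"offsets": [[21, 34, 0, 0, 0, 0], [42, 68, 0, 0, 0, 0], [63, 102, 0, 0, 0, 0], [84, 136, 0, 0, 0, 0], [105, 170, 0, 0, 0, 0]]}' > next.json && python3 -m handwheel next.json | head -2
echo '{"offsets": [[21, 34, 0, 0, 0, 0], [42, 68, 0, 0, 0, 0], [63, 102, 0, 0, 0, 0], [63, 102, 0, 0, 0, 0]]}' > next.json && python3 -m handwheel next.json
python3 - <<'E'
from h import *
c=grab('wrist','w2.png');P=cloud(c).reshape(-1,3);b=grab('top');Q=cloud(b).reshape(-1,3)
for q in(P,Q):
    m=(abs(q[:,0]-440)<60)&(abs(q[:,1]-325)<65)&(q[:,2]>84)&(q[:,2]<100);r=q[m]
    if len(r)<5: print(len(r));continue
    print(len(r),r.mean(0),r.min(0),r.max(0))
    w=r[r[:,1]>300] 
    A=np.c_[2*w[:,:2],np.ones(len(w))];s=np.linalg.lstsq(A,(w[:,:2]**2).sum(1),rcond=None)[0];print('circle',s[:2],np.sqrt(s[2]+s[0]**2+s[1]**2))
    print('mec',cv2.minEnclosingCircle(w[:,:2].astype(np.float32)))
s=env.observe();print(s['position'])
E
```

```text
time_s: 4.92
position: [485.1, 134.0, 258.8]
time_s: 5.25
position: [455.4, 257.8, 257.9]
eef_rot: [[-0.95, 0.311, -0.002], [0.311, 0.95, 0.001], [0.003, 0.0, -1.0]]
contact_force: [-1.0, -0.1, -0.6]
width: 21.7
grip_force: 25.0
1387 [438.27362932 332.29094816  91.95032693] [394.75073526 276.00083475  84.00485075] [477.12759795 373.55013402  97.03959582]
circle [435.32361749 331.89781106] 39.070627601489285
mec ((435.73431396484375, 332.4258117675781), 41.41668701171875)
0
[458.25018858 250.65393624 258.24821331]
```

View pics/w2.png

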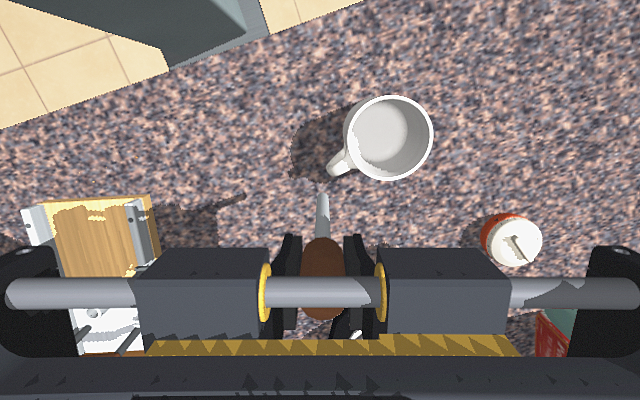

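The pin hangs straight in the grip, with its rod foot near (322,195). The mug mouth is centred near (391,135) px, which gives its axis at about (436,332). I move above it and check.

```bash
echo '{"offsets": [[20, 30, 0, 0, 0, 0], [40, 60, 0, 0, 0, 0], [48.5, 71.5, 0, 0, 0, 0], [48.5, 71.5, 0, 0, 0, 0], [48.5, 71.5, 0, 0, 0, 0]]}' > next.json && python3 -m handwheel next.json | head -2
python3 - <<'E'
from h import *
c=grab('wrist');P=cloud(c).reshape(-1,3)
q=P;m=(abs(q[:,0]-436)<55)&(abs(q[:,1]-332)<55)&(q[:,2]>86)&(q[:,2]<99);r=q[m];r=r[np.hypot(r[:,0]-436,r[:,1]-332)<44];print(len(r),cv2.minEnclosingCircle(r[:,:2].astype(np.float32)),r.min(0),r.max(0))
m=(abs(q[:,0]-436)<30)&(abs(q[:,1]-332)<30)&(q[:,2]>140)&(q[:,2]<225);r=q[m];print('rod',len(r),r.mean(0),r.min(0),r.max(0))
s=env.observe();print(s['position'])
E
```

```text
time_s: 5.77
position: [436.6, 331.6, 258.8]
1055 ((435.84906005859375, 332.68670654296875), 41.59895706176758) [394.53383893 291.4570644   86.03522009] [476.94354304 373.82378378  96.68836367]
rod 416 [434.28219258 332.85989921 193.34443902] [432.62059895 327.26342905 151.11171064] [440.38343603 336.69632088 224.74764266]
[437.14118127 330.70548427 259.11403057]
```

```bash
echo '{"offsets": [[0, 0, 35, 0, 0, 0], [0, 0, 70, 0, 0, 0], [0, 0, 105, 0, 0, 0], [0, 0, 130, 0, 0, 0], [0, 0, 138, 0, 0, 0]]}' > next.json && python3 -m handwheel next.json
echo '{"offsets": [[0, 0, 0, 0, 0, 0], [0, 0, 0, 0, 0, 0], [0, 0, 0, 0, 0, 0], [0, 0, 0, 0, 0, 0]]}' > next.json && python3 -m handwheel next.json 50 10
echo '{"offsets": [[0, 0, 0, 0, 0, 0], [0, 0, 0, 0, 0, 0], [0, 0, 0, 0, 0, 0], [0, 0, 0, 0, 0, 0], [0, 0, 0, 0, 0, 0]]}' > next.json && python3 -m handwheel next.json 87
echo '{"offsets": [[0, 0, -20, 0, 0, 0], [0, 0, -40, 0, 0, 0], [0, 0, -70, 0, 0, 0], [0, 0, -100, 0, 0, 0], [0, 0, -140, 0, 0, 0]]}' > next.json && python3 -m handwheel next.json
python3 - <<'E'
from h import *
c=grab('wrist','w3.png')
E
```

```text
time_s: 6.23
position: [435.5, 328.8, 117.7]
eef_rot: [[-0.946, 0.324, -0.004], [0.324, 0.946, -0.005], [0.002, -0.006, -1.0]]
contact_force: [-0.8, -1.0, 16.8]
width: 21.8
grip_force: 25.0
time_s: 6.57
position: [437.4, 333.0, 123.5]
eef_rot: [[-0.947, 0.321, 0.002], [0.321, 0.947, 0.002], [-0.001, 0.003, -1.0]]
contact_force: [-0.2, 0.3, 0.5]
width: 40.2
grip_force: 0.0
time_s: 6.98
position: [436.3, 332.5, 121.7]
eef_rot: [[-0.947, 0.321, 0.0], [0.321, 0.947, 0.0], [-0.0, 0.0, -1.0]]
contact_force: [0.9, 0.2, 0.2]
width: 73.4
grip_force: 0.0
time_s: 7.4
position: [435.4, 331.7, 261.3]
eef_rot: [[-0.947, 0.321, -0.002], [0.321, 0.947, -0.002], [0.001, -0.003, -1.0]]
contact_force: [-0.0, 0.8, 0.3]
width: 87.0
grip_force: 0.0
```

View pics/w3.png

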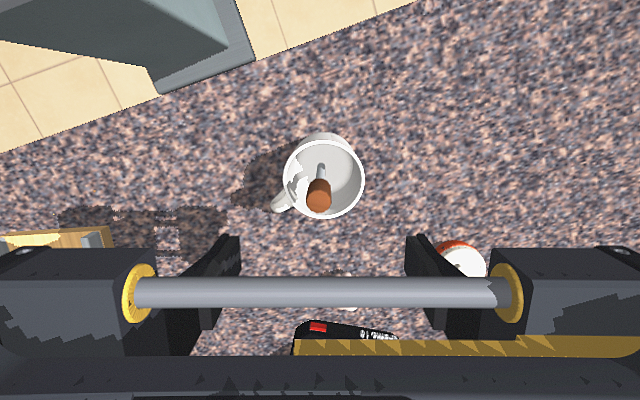

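The pin stands in the mug, with its head at (319,196) inside the rim centred near (324,178), and the mug is upright. I now go back over the handle and turn by -1.63 rad about tool z, since the other way round would end at q7's limit.

```bash
echo '{"offsets": [[-25, -33, 0, 0, 0, 0], [-50, -66, 0, 0, 0, 0], [-75, -99, 0, 0, 0, 0], [-100, -132, 0, 0, 0, 0], [-125, -165, 0, 0, 0, 0]]}' > next.json && python3 -m handwheel next.json | head -2
echo '{"offsets": [[-25, -33, 0, 0, 0, 0], [-50, -66, 0, 0, 0, 0], [-75, -99, 0, 0, 0, 0], [-100, -132, 0, 0, 0, 0], [-125, -165, 0, 0, 0, 0]]}' > next.json && python3 -m handwheel next.json|head -2
echo '{"offsets": [[-8, -10, 0, 0, 0, -0.12], [-8, -10, 0, 0, 0, -0.24], [-8, -10, 0, 0, 0, -0.36], [-8, -10, 0, 0, 0, -0.48], [-8, -10, 0, 0, 0, -0.6]]}' > next.json && python3 -m handwheel next.json|head -2
echo '{"offsets": [[0, 0, 0, 0, 0, -0.12], [0, 0, 0, 0, 0, -0.24], [0, 0, 0, 0, 0, -0.36], [0, 0, 0, 0, 0, -0.48], [0, 0, 0, 0, 0, -0.6]]}' > next.json && python3 -m handwheel next.json|head -2
echo '{"offsets": [[0, 0, 0, 0, 0, -0.12], [0, 0, 0, 0, 0, -0.24], [0, 0, 0, 0, 0, -0.36], [0, 0, 0, 0, 0, -0.432], [0, 0, 0, 0, 0, -0.432]]}' > next.json && python3 -m handwheel next.json|head -3
python3 - <<'E'
from h import *
c=grab('wrist','w4.png')
s=env.observe();print(s['position'],s['q'],np.round(s['eef_rot'],3).tolist())
q=cloud(c).reshape(-1,3);m=(abs(q[:,0]-571)<40)&(abs(q[:,1]+73)<60)&(q[:,2]>97)&(q[:,2]<112);r=q[m]
print(len(r),r.min(0),r.max(0)) if len(r) else 0
if len(r)>10: print(cv2.minAreaRect(r[:,:2].astype(np.float32)))
E
```

```text
time_s: 7.87
position: [502.0, 134.2, 261.7]
time_s: 8.28
position: [567.5, -62.2, 261.8]
time_s: 8.7
position: [571.6, -72.5, 261.3]
time_s: 9.12
position: [571.5, -72.3, 261.4]
time_s: 9.53
position: [570.4, -73.1, 251.2]
eef_rot: [[-0.497, -0.867, -0.027], [-0.867, 0.498, -0.008], [0.02, 0.019, -1.0]]
[570.0980514  -72.69168007 250.80640418] [ 0.1747973   0.19501981 -0.15150268  1.58189779  0.0370699   1.39425291
  2.6421933 ] [[-0.495, -0.868, -0.027], [-0.869, 0.495, -0.007], [0.019, 0.021, -1.0]]
1269 [ 556.29123068 -115.67887531   97.49191585] [589.38972447 -31.077399   107.29807867]
((572.5556640625, -73.41935729980469), (86.20316314697266, 14.07950496673584), 75.21661376953125)
```

View pics/w4.png

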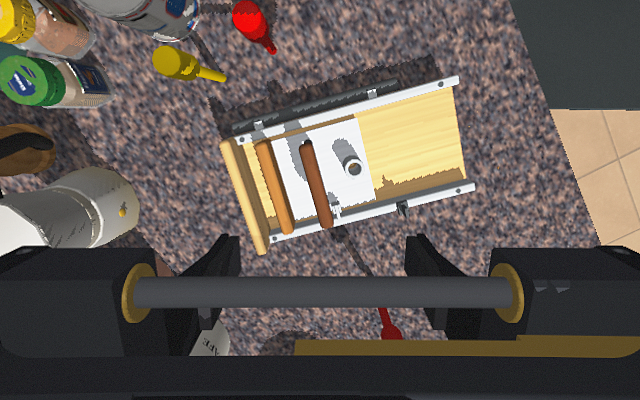

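The bar is measured at (572.5,-73.4), 86×14 mm, yaw -14.8°. In this view the pointer is at (335,210) and the clip at (404,208). q7 hit its limit turning this way, so I turn back the other way by +2.89 rad.

```bash
echo '{"offsets": [[0, 0, 0, 0, 0, 0.12], [0, 0, 0, 0, 0, 0.24], [0, 0, 0, 0, 0, 0.36], [0, 0, 0, 0, 0, 0.48], [0, 0, 0, 0, 0, 0.6]]}' > next.json && python3 -m handwheel next.json|head -3
echo '{"offsets": [[0, 0, 0, 0, 0, 0.12], [0, 0, 0, 0, 0, 0.24], [0, 0, 0, 0, 0, 0.36], [0, 0, 0, 0, 0, 0.48], [0, 0, 0, 0, 0, 0.6]]}' > next.json && python3 -m handwheel next.json|head -3
echo '{"offsets": [[0, 0, 0, 0, 0, 0.12], [0, 0, 0, 0, 0, 0.24], [0, 0, 0, 0, 0, 0.36], [0, 0, 0, 0, 0, 0.48], [0, 0, 0, 0, 0, 0.6]]}' > next.json && python3 -m handwheel next.json|head -3
echo '{"offsets": [[0, 0, 0, 0, 0, 0.12], [0, 0, 0, 0, 0, 0.24], [0, 0, 0, 0, 0, 0.36], [0, 0, 0, 0, 0, 0.48], [0, 0, 0, 0, 0, 0.6]]}' > next.json && python3 -m handwheel next.json|head -3
python3 - <<'E'
from h import *
from scipy.spatial.transform import Rotation as R
s=env.observe();print(s['position'],s['q'],np.round(s['eef_rot'],3).tolist())
t=np.radians(-15);y=np.array([np.cos(t),np.sin(t),0]);z=np.array([0,0,-1.]);T=np.stack([np.cross(y,z),y,z],1)
M=np.array(s['eef_rot']);print(R.from_matrix(M.T@T).as_rotvec(), M.T@(np.array([572.5,-73.3,160])-s['position']))
E
```

```text
time_s: 10.0
position: [570.4, -73.6, 251.1]
eef_rot: [[-0.904, -0.427, -0.027], [-0.427, 0.904, -0.008], [0.027, 0.005, -1.0]]
time_s: 10.42
position: [570.4, -73.4, 251.2]
eef_rot: [[-0.987, 0.158, -0.027], [0.158, 0.987, -0.008], [0.025, -0.012, -1.0]]
time_s: 10.83
position: [570.4, -73.4, 251.2]
eef_rot: [[-0.726, 0.688, -0.027], [0.688, 0.726, -0.008], [0.014, -0.024, -1.0]]
time_s: 11.25
position: [570.4, -73.4, 251.2]
eef_rot: [[-0.211, 0.977, -0.027], [0.978, 0.21, -0.008], [-0.002, -0.028, -1.0]]
[570.40983723 -73.38065585 251.23208694] [-0.03054021  0.18613002  0.0872613   1.59205248 -0.00705744  1.39017937
  0.2689577 ] [[-0.211, 0.977, -0.027], [0.978, 0.21, -0.008], [-0.002, -0.028, -1.0]]
[-0.02658774  0.00846359  0.47393677] [-0.18197134  4.57462495 91.14114694]
```

```bash
echo '{"offsets": [[0, 4.5, 10, -0.007, 0.002, 0.12], [0, 4.5, 30, -0.014, 0.004, 0.24], [0, 4.5, 50, -0.02, 0.006, 0.36], [0, 4.5, 90, -0.027, 0.008, 0.474], [0, 4.5, 90, -0.027, 0.008, 0.474]]}' > next.json && python3 -m handwheel next.json|head -3
cat > go.py <<'E'
from h import *
from scipy.spatial.transform import Rotation as R
import sys
s=env.observe();print(s['position'],np.round(s['eef_rot'],3).tolist(),s['width'],s['grip_force'])
t=np.radians(-15);y=np.array([np.cos(t),np.sin(t),0]);z=np.array([0,0,-1.]);T=np.stack([np.cross(y,z),y,z],1)
M=np.array(s['eef_rot']);print(R.from_matrix(M.T@T).as_rotvec().round(4), (M.T@(np.array([float(v) for v in sys.argv[1:4]])-s['position'])).round(1))
E
python3 - <<'E'
from h import *
import numpy as np
c=grab('wrist','w5.png')
q=cloud(c).reshape(-1,3);m=(abs(q[:,0]-571)<40)&(abs(q[:,1]+73)<60)&(q[:,2]>97)&(q[:,2]<112);r=q[m]
if len(r)>10: print(len(r),cv2.minAreaRect(r[:,:2].astype(np.float32)))
E
python3 go.py 572.5 -73.3 78
```

```text
time_s: 11.67
position: [568.3, -72.9, 154.7]
eef_rot: [[0.258, 0.966, -0.009], [0.966, -0.258, -0.0], [-0.003, -0.009, -1.0]]
2405 ((572.9353637695312, -72.62161254882812), (84.7862777709961, 13.947467803955078), 75.43862915039062)
[569.64385114 -72.90061803 158.14577122] [[0.251, 0.968, -0.007], [0.968, -0.251, -0.0], [-0.002, -0.006, -1.0]] 86.90878333688009 0.0
[-0.0064  0.0021  0.008 ] [ 0.5  3.4 80.1]
```

View pics/w5.png

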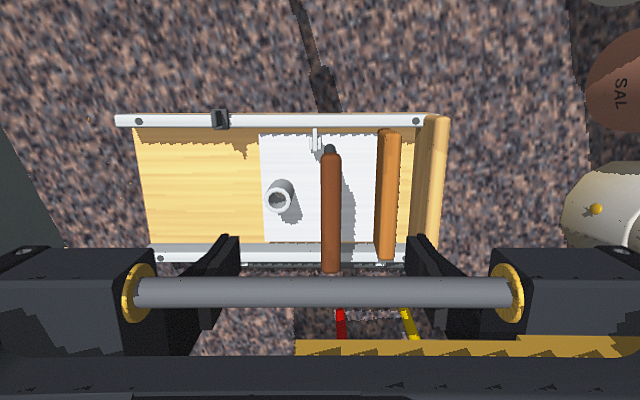

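The gripper is aligned with the clamp and the bar lies between the fingers at about (331,210). The pointer at (316,137) and the clip at (220,119) are both visible to the wrist camera. I go down and grip.

```bash
echo '{"offsets": [[0.5, 3.3, 20, -0.006, 0.002, 0.008], [0.5, 3.3, 45, -0.006, 0.002, 0.008], [0.5, 3.3, 65, -0.006, 0.002, 0.008], [0.5, 3.3, 80, -0.006, 0.002, 0.008], [0.5, 3.3, 80, -0.006, 0.002, 0.008]]}' > next.json && python3 -m handwheel next.json
echo '{"offsets": [[0, 0, 0, 0, 0, 0], [0, 0, 0, 0, 0, 0], [0, 0, 0, 0, 0, 0], [0, 0, 0, 0, 0, 0], [0, 0, 0, 0, 0, 0]]}' > next.json && python3 -m handwheel next.json 4 45|tail -3
echo '{"offsets": [[0, 0, 0, 0, 0, 0], [0, 0, 0, 0, 0, 0], [0, 0, 0, 0, 0, 0], [0, 0, 0, 0, 0, 0], [0, 0, 0, 0, 0, 0]]}' > next.json && python3 -m handwheel next.json|tail -3
echo '{"offsets": [[0, 0, 0, 0, 0, 0], [0, 0, 0, 0, 0, 0], [0, 0, 0, 0, 0, 0], [0, 0, 0, 0, 0, 0], [0, 0, 0, 0, 0, 0]]}' > next.json && python3 -m handwheel next.json
python3 - <<'E'
from h import *
c=grab('wrist','w6.png');print(c['xyz'])
cv2.imwrite('pics/crop6.png',cv2.resize(c['color'][20:170,170:370],(800,600),interpolation=cv2.INTER_CUBIC)[:,:,::-1])
E
python3 go.py 572.5 -73.3 78
```

```text
time_s: 12.13
position: [575.1, -73.3, 80.3]
eef_rot: [[0.256, 0.967, 0.004], [0.967, -0.256, -0.0], [0.001, 0.004, -1.0]]
contact_force: [-0.3, -0.7, -0.4]
width: 87.0
grip_force: 0.0
contact_force: [-0.7, -0.3, -0.0]
width: 61.5
grip_force: 0.0
contact_force: [-0.3, 0.3, 0.1]
width: 28.4
grip_force: 0.0
time_s: 13.38
position: [573.7, -72.9, 80.9]
eef_rot: [[0.26, 0.966, 0.002], [0.966, -0.26, 0.001], [0.001, 0.002, -1.0]]
contact_force: [-9.0, 1.4, 5.3]
width: 13.3
grip_force: 45.0
[592.90691311   3.31788584 243.74773135]
[573.7571714  -72.88800397  80.91925679] [[0.26, 0.966, 0.002], [0.966, -0.26, 0.001], [0.002, 0.002, -1.0]] 13.776148531512003 45.01416706480086
[ 0.0022 -0.0015 -0.0009] [-0.7 -1.1  2.9]
```

View pics/w6.png

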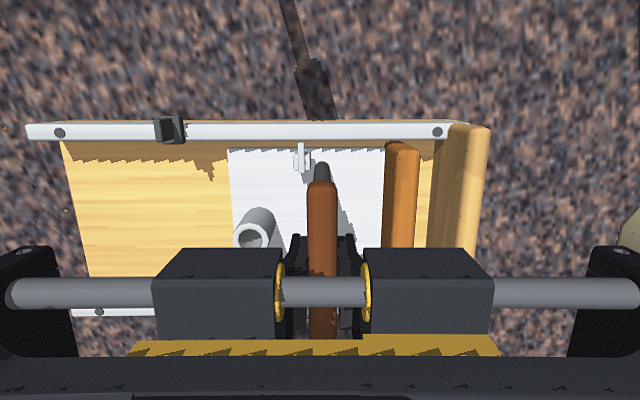

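The fingers hold the bar at 13.5 mm opening and 45 N. The pointer finger is at about (305,143–165) and the clip at (158–185,116–143). I measure both numerically from depth in the clamp axes.

```bash
cat > meas.py <<'E'
from h import *
t=np.radians(-15.1);u=np.array([np.cos(t),np.sin(t)]);v=np.array([-u[1],u[0]]);O=np.array([531.3,-62.3])
c=grab('wrist');P=cloud(c);S=np.dstack([(P[...,:2]-O)@u,(P[...,:2]-O)@v,P[...,2]]);C=c['color'].astype(int)
def rep(n,m):
    r=S[m];print(n,len(r), 'med',np.median(r,0).round(1),'p5',np.percentile(r,5,0).round(1),'p95',np.percentile(r,95,0).round(1)) if len(r) else print(n,0)
X,Y,Z=S[...,0],S[...,1],S[...,2]
near=(X>-110)&(X<60)
rep('blade top',near&(Z>58)&(Z<68)&(Y>50)&(Y<80)&(C.sum(2)<250))
rep('clip',near&(Z>48)&(Z<68)&(Y>50)&(Y<80))
rep('pointer z44-51',near&(Z>44)&(Z<51)&(Y>38)&(Y<54))
m=near&(Z>44)&(Z<51)&(Y>38)&(Y<54)
for y in range(36,66,2):
    k=near&(Z>43.5)&(Z<52)&(Y>=y)&(Y<y+2)
    if k.any(): 
        vv,uu=np.nonzero(k);print(y,k.sum(),'x',X[k].min().round(1),X[k].max().round(1),'u',uu.min(),uu.max(),'v',vv.min(),vv.max())
E
python3 meas.py
python3 - <<'E'
import numpy as np
from h import *
c=load('wrist');g=cv2.cvtColor(c['color'],cv2.COLOR_RGB2GRAY)
print(g[138:170:2,290:322]);print(g[112:148:2,150:194:1])
E
```

```text
blade top 132 med [-41.8  63.   61.7] p5 [-44.1  57.6  58.4] p95 [-41.3  68.3  63.9]
clip 697 med [-41.7  62.3  52.7] p5 [-45.2  52.9  48.2] p95 [30.7 68.9 63.9]
pointer z44-51 353 med [31.2 44.1 48.5] p5 [26.3 39.  45.6] p95 [41.8 52.5 50.8]
36 7 x 29.2 47.5 u 299 330 v 173 173
38 55 x 26.1 47.0 u 294 329 v 168 172
40 92 x 26.1 45.7 u 294 327 v 164 169
42 53 x 25.6 35.6 u 293 310 v 161 166
44 65 x 25.5 35.6 u 293 310 v 157 162
46 59 x 25.7 35.6 u 293 310 v 154 159
48 32 x 26.8 35.1 u 295 309 v 152 155
50 23 x 28.9 32.4 u 298 304 v 149 152
52 25 x 28.9 32.4 u 298 304 v 145 148
54 89 x -49.3 32.5 u 162 304 v 140 145
56 81 x -109.4 35.7 u 59 310 v 136 141
58 114 x -110.0 56.2 u 57 345 v 133 137
60 118 x -109.9 56.8 u 57 346 v 129 134
62 109 x -109.6 58.5 u 56 349 v 126 130
64 58 x -71.6 59.1 u 124 350 v 123 126
[[215 212 213 215 213 213 211 210 212 209 214 211 210 213 209 211 210 208
  209 211 208 208 208 208 207 210 207 208 207 205 208 206]
 [112 112 112 109 112 112 109 112 111 109 108 107 110 110 108 110 110 110
  108 109 108 117 116 115 116 115 116 114 115 115 113 114]
 [124 127 125
[... 4444 characters left out ...]
9 100  99 100  90  72  29  29  28  34  64
   62  99  95 100  99 114  56  57  60  64  59  60  57  67  45  40  31  62
  109 117 115 115 116 114 115 114]
 [115 117 118 117 121 119 117 112  88  91  93  93  89 100 104 107 110 107
  106 109 106  67  68  73  57  57  60  57  61  56  59  55  40  32  20  84
  117 121 120 119 119 117 121 120]
 [122 119 121 119 121 119 121 119 122 121 123 123 116 115  89  89  91  89
   89  88  88  89  88  89  90  91  90  89  92  91  89 111 116 117 124 122
  122 120 118 118 120 120 121 117]
 [124 125 122 125 124 124 121 122 122 123 121 121 124 124 125 126 125 125
  125 126 123 123 125 125 123 124 126 124 125 123 127 124 122 123 120 122
  122 122 124 120 122 122 122 120]]
```

The pointer centre is at clamp x ≈ +30.7. The blade's front face is at -41.5 and it is 4 mm thick, so its centre is about -43.5 and the draw is about 74 mm. I draw 70 mm first and then measure again.

```bash
echo '{"offsets": [[0, -8, 0, 0, 0, 0], [0, -18, 0, 0, 0, 0], [0, -30, 0, 0, 0, 0], [0, -42, 0, 0, 0, 0], [0, -54, 0, 0, 0, 0]]}' > next.json && python3 -m handwheel next.json
echo '{"offsets": [[0, -8, 0, 0, 0, 0], [0, -14, 0, 0, 0, 0], [0, -16, 0, 0, 0, 0], [0, -16, 0, 0, 0, 0], [0, -16, 0, 0, 0, 0]]}' > next.json && python3 -m handwheel next.json
python3 meas.py
python3 - <<'E'
from h import *
t=np.radians(-15.1);u=np.array([np.cos(t),np.sin(t)]);v=np.array([-u[1],u[0]]);O=np.array([531.3,-62.3])
c=load('wrist');P=cloud(c);X=(P[...,:2]-O)@u;Y=(P[...,:2]-O)@v;Z=P[...,2]
g=cv2.cvtColor(c['color'],cv2.COLOR_RGB2GRAY)
for y0,y1 in((44,56),(56,70)):
    k=(Y>y0)&(Y<y1)&(X>-60)&(X<-20)&(Z>44)&(Z<70);vv,uu=np.nonzero(k)
    if len(vv):print(y0,uu.min(),uu.max(),vv.min(),vv.max())
k=(Y>46)&(Y<72)&(X>-60)&(X<-20)&(Z>40)&(Z<70);vv,uu=np.nonzero(k);a,b,d,e=uu.min()-4,uu.max()+5,vv.min()-4,vv.max()+6
print(a,b,d,e);np.set_printoptions(linewidth=300)
for r in range(d,e,2):print(r,g[r,a:b])
for r in range(d,e,4):print(r,Z[r,a:b].round().astype(int))
E
```

```text
time_s: 13.9
position: [524.5, -59.8, 81.0]
eef_rot: [[0.26, 0.966, 0.01], [0.966, -0.26, -0.001], [0.002, 0.01, -1.0]]
contact_force: [9.5, -3.2, -7.3]
width: 13.8
grip_force: 45.2
time_s: 14.32
position: [509.2, -55.8, 81.0]
eef_rot: [[0.26, 0.966, 0.01], [0.966, -0.26, -0.001], [0.002, 0.01, -1.0]]
contact_force: [8.1, -2.8, -7.2]
width: 13.8
grip_force: 45.1
blade top 61 med [-41.9  62.4  62.2] p5 [-44.8  50.5  58.7] p95 [16.2 69.2 63.5]
clip 811 med [-40.2  58.5  54.3] p5 [-48.1  50.6  48.2] p95 [25.1 69.1 64.2]
pointer z44-51 451 med [-34.3  44.9  48.3] p5 [-40.4  38.9  45.3] p95 [18.8 53.5 50.8]
36 21 x -38.0 15.9 u 298 389 v 170 174
38 75 x -41.1 15.8 u 293 390 v 167 172
40 87 x -41.0 15.8 u 293 390 v 164 168
42 72 x -41.0 15.9 u 293 390 v 160 165
44 67 x -40.9 15.8 u 293 390 v 157 162
46 78 x -40.9 15.8 u 293 391 v 153 158
48 35 x -38.3 16.0 u 297 391 v 150 155
50 42 x -38.3 16.9 u 297 393 v 147 151
52 70 x -38.2 28.3 u 297 413 v 144 148
54 71 x -49.3 -34.7 u 278 303 v 141 144
56 81 x -108.7 59.3 u 176 463 v 136 140
58 116 x -110.0 58.4 u 174 462 v 133 137
60 107 x -107.3 56
[... 11436 characters left out ...]
2 30 32 31 31 31 30 30 31 31 30 31 46 47 47 47 47 50 50 50 51 49 51 49 47 47 48 48 47 31 31 30 30 30 30 29 29 30 30 30 31 29 31 31 30 31 31 31 32 32 31 31]
159 [ 31  30  31  31  30  31  31  30  30  31  31  30  30  32  31  30  31  30  30  31  31  29  31  30  31  31  31  31  30  31  32  30  30  31  29  32  48  48  48  48  46  51  51  51  49  50  50  49  47  48  48  48  48  33  30  32  31  31  30  31  30  30  30  30  31  30  31  31  32  30  30 244  30  33
  30  32]
163 [31 31 30 30 31 31 31 31 30 31 32 31 31 31 30 32 30 31 31 32 31 30 31 32 31 31 30 31 32 30 31 30 30 31 31 30 46 47 48 49 47 50 51 52 50 51 51 50 47 47 48 47 48 35 31 30 30 30 30 31 33 34 36 38 37 38 38 36 34 32 30 31 30 31 31 30]
```

Run:
```python
from h import *
t=np.radians(-15.1);u=np.array([np.cos(t),np.sin(t)]);v=np.array([-u[1],u[0]]);O=np.array([531.3,-62.3])
c=load('wrist')
f=lambda p:np.round([(p[:2]-O)@u,(p[:2]-O)@v],2)
for r in (123,129,135): print('blade',[f(atz(c,x,r,63.5)) for x in (280.6,287.4)])
for r in (145,149): print('ptr',[f(atz(c,x,r,z)) for x in (296.8,303.2) for z in (49,50.5)])
```

```text
blade [array([-45.65,  66.82]), array([-42.1 ,  66.83])]
blade [array([-45.76,  63.74]), array([-42.19,  63.74])]
blade [array([-45.87,  60.63]), array([-42.28,  60.63])]
ptr [array([-38.38,  53.46]), array([-38.28,  53.66]), array([-34.69,  53.46]), array([-34.62,  53.66])]
ptr [array([-38.43,  51.16]), array([-38.33,  51.38]), array([-34.73,  51.16]), array([-34.66,  51.37])]
```

The pointer is still 7.5 mm short of the blade centre, so I draw further.

```bash
echo '{"offsets": [[0, -4, 0, 0, 0, 0], [0, -7.5, 0, 0, 0, 0], [0, -7.5, 0, 0, 0, 0], [0, -7.5, 0, 0, 0, 0], [0, -7.5, 0, 0, 0, 0]]}' > next.json && python3 -m handwheel next.json
echo '{"offsets": [[0, 0, 0, 0, 0, 0], [0, 0, 0, 0, 0, 0], [0, 0, 0, 0, 0, 0]]}' > next.json && python3 -m handwheel next.json|head -2
python3 - <<'E'
from h import *
t=np.radians(-15.1);u=np.array([np.cos(t),np.sin(t)]);v=np.array([-u[1],u[0]]);O=np.array([531.3,-62.3])
c=grab('wrist');P=cloud(c);X=(P[...,:2]-O)@u;Y=(P[...,:2]-O)@v;Z=P[...,2]
g=cv2.cvtColor(c['color'],cv2.COLOR_RGB2GRAY)
f=lambda x,r,z:float(((atz(c,x,r,z)[:2]-O)@u).round(1))
for n,(z0,z1,y0,y1,zz) in {'blade':(61.5,66,57,68,63.5),'ptr':(46,53,48.5,53,50)}.items():
    k=(Z>z0)&(Z<z1)&(Y>y0)&(Y<y1)&(X>-60)&(X<-25);vv,uu=np.nonzero(k)
    for r in np.unique(vv)[::3]:
        x=uu[vv==r];print(n,r,x.min(),x.max(),f(x.min()-.5,r,zz),f(x.max()+.5,r,zz),f((x.min()+x.max())/2,r,zz))
m=cloud(grab('scene')).reshape(-1,3);k=(abs(m[:,0]-436)<50)&(abs(m[:,1]-332)<50)&(m[:,2]>20)&(m[:,2]<170);r=m[k];print('mug/pin',r.min(0),r.max(0))
s=env.observe();print(s['time_s'],s['position'],s['grip_force'],s['width'])
E
```

```text
time_s: 14.78
position: [502.2, -53.9, 81.0]
eef_rot: [[0.26, 0.965, 0.01], [0.966, -0.26, -0.001], [0.002, 0.01, -1.0]]
contact_force: [7.7, -3.3, -6.7]
width: 13.3
grip_force: 45.2
time_s: 15.03
position: [502.2, -54.0, 81.0]
blade 121 295 301 -45.5 -41.8 -43.7
blade 124 295 301 -45.5 -41.9 -43.7
blade 127 295 302 -45.6 -41.4 -43.5
blade 130 295 302 -45.6 -41.4 -43.5
blade 133 295 302 -45.6 -41.4 -43.5
blade 136 295 302 -45.7 -41.4 -43.6
blade 139 295 302 -45.7 -41.5 -43.6
ptr 146 297 302 -45.6 -42.2 -43.9
ptr 149 297 304 -45.7 -41.1 -43.4
ptr 152 297 304 -45.7 -41.1 -43.4
mug/pin [395.11210924 282.50539646  20.19323913] [478.48871332 372.42688868 163.94047139]
15.1333 [502.21556212 -53.96234169  80.9554174 ] 45.158700216561556 13.478577750955663
```

The pointer centre is at -43.5 and the blade centre at -43.6, so they are level. The pusher is held at 45 N and the pin is still in the mug. I hand in.

```bash
python3 -c "
from plant import order
print(order.hand_in())"
```

```text
the job is handed in; nothing more can be done
None
```

The job is handed in at about 15 s of the 50: the pin stands in the upright mug, the pusher is drawn back with its pointer within about 1 mm of the mark, held at 45 N grip, and I gave no command that should have touched the other things; the hand-in returned no verdict.

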